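Stand the timer between two batches of balm tins

ROBOT

A 6-joint arm with a two-finger parallel gripper is mounted at the origin on a cart in front of the work surface, level with it; the furniture and walls round the work are solid. World frame = base frame: x ahead of the robot, y to its left, z up, the work surface at z = 0. Lengths are in m, angles in rad, forces in N, time in s.
With the tool pointing down it reaches from about 0.25 to 0.725 m from the base axis. Payload 4 kg.
Tool frame: the origin (TCP) lies on the centre line of the jaws, within the pads' length; the fingertips stand 22 mm ahead of it and the grasp point (between the pads) lies 3 mm ahead of it; z points along the fingers, y is the line along which they close (so a half turn about z gives the same grasp; the last joint's range is limited). The gripper opens to 85 mm and grips with 20 to 120 N. Pads are 22 mm wide; open, the fingers measure 114 mm over their backs; the gripper's body (76 mm by 85 mm) begins 54 mm behind the grasp point. The pads swing forward as they close: fully open they stand 13 mm farther back than shut.
Start: joints at [-1.156, 0.241, 0.005, 1.335, 0, 1.571], TCP at [0.202, -0.458, 0.253] pointing down, gripper open.
Joint ranges: [-2.72, 2.72], [-1.05, 1.87], [-1.09, 1.28], [-1.99, 2.15], [-1.42, 1.44], [-3.14, 3.14]. Speed limits (rad/s): [2.79, 2.79, 3.14, 3.14, 3.14, 3.14].

INTERFACE

Orientations are given as a unit quaternion [x, y, z, w].
In Python, from workcell import bot gives the robot as it stands.
- The arm moves only by the shell command python3 -m inch 'ROWS'. ROWS is JSON, one flat list of numbers, 7 for each row, row after row: the shift along the world's x, y, z in mm, then the turn, a rotation vector about the world's x, y, z in rad, then the opening in per cent of the stroke, from 0 (shut) to 100 (fully open). A call has 1 to 8 rows; each row is the pose to reach, as a shift and turn from the pose commanded when the call began; what a row does not reach only later rows make up. A row lasts 1/12 s, in which the tool goes at most 41.7 mm and 7.16 degrees, less where a joint would pass 70% of its speed; a pose out of reach is approached as far as the arm can. A call with a gripper value outside its range is refused whole. The fingers move at their own pace and stop on an object; the grip force is fixed at half the most. Time passes only in rows, so rows that repeat a pose let the fingers close. It gives the time, the measured TCP pose, the force, the opening and the grip force at its end, in the units of the state.
- bot.get_obs(): the state, without advancing time (a new reading comes with each control period).
- bot.camera(name): name is "scene" or "top"; returns the picture (420x560x3 uint8, blue, green, red); there is no depth.
- bot.camera_info(name): a dict with "intrinsics" (3x3 intrinsics, pixels), "camera_from_world" (4x4, takes a point from world to camera coordinates). Camera axes: x right, y down, z forward; pixel columns grow to the right and rows downward; lengths in m; the calibration is good to about 2 mm. A picture is of the moment at which its call begins. camera_info takes no time and is no camera call.
- bot.job_done(): hands the job in; it is judged then, once.
Trained networks look in the newest picture that a camera, given by its name, has taken for a name from the list of things; names that differ only in an ending like _2 or _b are one class to them, and where a whole thing is asked for, a point or a joint stands for the part that bears it (a point fixed in the world has none). Each returns a list of dicts, best first, with "confidence" (0 to 1); they miss things now and then, are a little off and sometimes report something else, mostly with a low value. They report only what shows in the picture. A call takes as long as a camera call. They do not tell look-alikes from the thing itself.
- bot.silhouettes(camera, target): "mask" (420x560 bool, what is visible of it) and "uv" ([column, row] in pixels, amid what is visible of it).
- bot.spot_point(camera, target): "uv" ([column, row] in pixels: a listed point, or the origin of a listed thing).
The state is a dict: "clock": time; "joint_pos": joint angles; "joint_vel": joint speeds; "tau": joint torques, N m; "eef_pos": TCP position; "tool_rot": TCP orientation; "ft_force": force on the tool from outside, world axes, zero at the start; "ft_torque": the same for the moment, N m; "grip_width": finger opening in m; "grasp_force": force on a finger pad.
Only numpy, scipy, OpenCV 4.12 (cv2) and the standard library are available. Lean on these libraries where they do the work, as an engineer would, in place of code of your own. Each camera call takes 0.05 s, during which the arm holds its last target. There are 200 camera calls.

TASK

Just to the right of the big block of tins, three poured balm tins stand in a row: one tin, a wide gap where one batch ends and the next begins, then two tins close together. Pick up the round timer from among the lids on the left part of the table and stand it upright in that gap as a marker, in line with the row and midway between the tins on either side of it. Do not shift those two tins.

Things in the scene. Friction and masses are not known exactly. Their poses are not given: they have to be found in the camera images.
- timer_center (a point): Round white dial timer standing on the left, 38 mm high: body 64 mm in diameter up to 22 mm, dial 54 mm up to 27 mm, red grip bar on top 8 mm wide, 40 mm long, 27 to 38 mm high. The dial does not turn. 0.08 to 0.15 kg. The point is on its axis, 19 mm above its underside; z up, y along the bar. Grip round the body or by the bar. Lids and tweezers lie 100 mm or more from it.
- tin_a_center (a point): The tin to the left (towards +y) of the wide gap, the only one on that side: open round bamboo tin, filled, 70 mm in diameter, 31 mm high, standing loose on the table. The point lies on its axis, 15.5 mm above the table; z is up, x points across the row, -y along the row towards the other two tins.
- tin_b_center (a point): The tin to the right of the wide gap, same kind, 70 mm in diameter and 31 mm high. The point lies on its axis, 15.5 mm above the table. Its centre is 220 mm from that of tin a, so the clear gap between the two is 150 mm. A third tin of the row, not listed, stands beyond it, 88 mm on, centre to centre.
There are look-alikes about, which are no part of the job. What is shaped like the part that bears timer_center but brown is not meant.

How it is judged:
By the outcome, as a careful person would: the job done as asked, in the order asked, and still so for the second after the job is handed in, with the robot touching nothing.
It also fails if it takes over 35 s, if anything falls off the work surface, if the arm or the gripper's body presses on something with over 40 N, if the wrist force passes 120 N, or if a joint passes its speed limit or range.

## Working session

There is one attempt and no reset: what is moved stays moved. The work goes in short steps, Python scripts to look and compute and a shell command to move; the robot and the scene stay as the last step left them, time stands still between calls to the robot, and variables do not carry over. Pictures are saved under pics/ and viewed, at most 10 in all, crops included, and the job is handed in when it is done.

```bash
mkdir -p pics
cat > h.py <<'E'
import numpy as np, cv2
from workcell import bot
def ray(cam,uv,z):
    i=bot.camera_info(cam);K=np.array(i["intrinsics"]);T=np.array(i["camera_from_world"])
    d=T[:3,:3].T@np.linalg.solve(K,[uv[0],uv[1],1]);c=-T[:3,:3].T@T[:3,3]
    return c+d*(z-c[2])/d[2]
def proj(cam,p):
    i=bot.camera_info(cam);q=np.array(i["camera_from_world"])@[*p,1];q=np.array(i["intrinsics"])@q[:3];return q[:2]/q[2]
E
python3 - <<'E'
from h import *
for c in("top","scene"):
    cv2.imwrite(f"pics/{c}0.png",bot.camera(c))
    for t,z in(("timer_center",.019),("tin_a_center",.0155)):
        for f in(bot.spot_point,bot.silhouettes):
            for d in f(c,t):print(c,t,f.__name__,np.round(d["uv"],1),round(d["confidence"],2),np.round(ray(c,d["uv"],z)[:2],4))
o=bot.get_obs();print(o["clock"],o["tool_rot"],o["grip_width"])
E
```

```text
top timer_center call [148.  229.7] 0.8 [0.5032 0.445 ]
top timer_center call [186.6 221.4] 0.62 [0.5282 0.3158]
top timer_center call [146.2 231.1] 0.7 [0.4987 0.451 ]
top timer_center call [185.5 224.6] 0.5 [0.5176 0.3195]
top tin_a_center call [344.7 225.3] 0.58 [ 0.5041 -0.2112]
top tin_a_center call [342.8 221.3] 0.83 [ 0.5176 -0.2053]
scene timer_center call [214.2 280.2] 0.91 [0.5266 0.3222]
scene timer_center call [193.3 314.9] 0.62 [0.4962 0.4322]
scene timer_center call [213. 283.] 0.96 [0.523  0.3308]
scene timer_center call [191.3 316.7] 0.92 [0.4967 0.4391]
scene tin_a_center call [326.6 177.7] 0.63 [ 0.5078 -0.2057]
scene tin_a_center call [324.9 179. ] 0.63 [ 0.5088 -0.1971]
0.5 [ 9.78570851e-01  2.05910389e-01 -1.21086641e-05 -2.79150669e-05] 0.08548328141155348
```

View pics/top0.png

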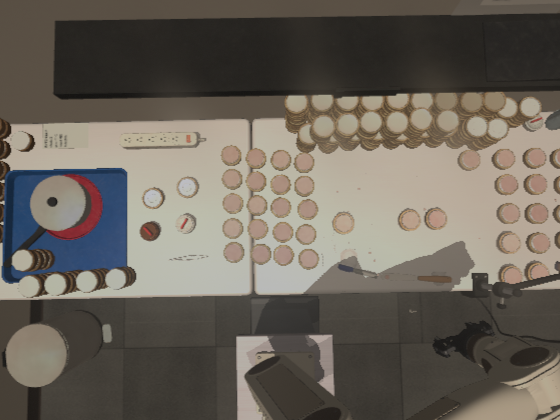

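View pics/scene0.png

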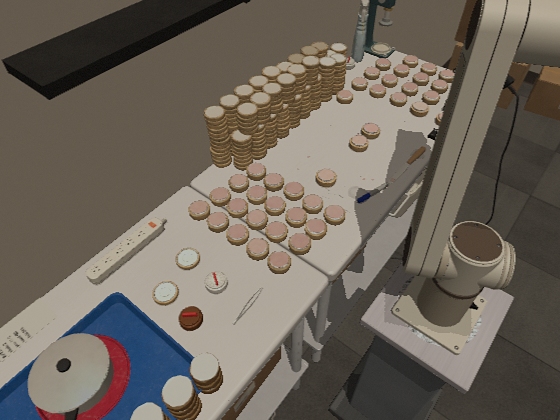

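The view shows two timer-shaped candidates: a white one with a red bar at top (186,222) / scene (215,281), and a brown one at top (149,231) / scene (191,317). The white one fits the description. Tin a is at top (343,222), tin b at (409,219) and the third tin at (436,219). I'll confirm these in one enlarged crop.

Run:
```python
from h import *
t=bot.camera("top");s=bot.camera("scene")
R=lambda im,x,y,w,h,W,H:cv2.resize(im[y:y+h,x:x+w],(W,H),interpolation=cv2.INTER_CUBIC)
a=np.hstack([R(t,130,190,80,60,400,300),R(s,175,255,80,60,400,300)])
b=np.hstack([R(t,320,195,130,48,480,177)[:, :],R(s,300,110,80,90,320,360)[:177*0+177]]) if 0 else None
b=np.hstack([R(t,325,190,130,75,520,300),R(s,310,110,70,75,280,300)])
cv2.imwrite("pics/crop1.png",np.vstack([a,b]))
for c,im in(("top",t),("scene",s)):
    for n in("tin_b_center",):
        for f in(bot.spot_point,bot.silhouettes):
            for d in f(c,n):print(c,np.round(d["uv"],1),round(d["confidence"],2),np.round(ray(c,d["uv"],.0155)[:2],4))
    # red bar -> world at z=.038
    h=cv2.cvtColor(im,cv2.COLOR_BGR2HSV);m=(((h[...,0]<8)|(h[...,0]>172))&(h[...,1]>130)&(h[...,2]>80)).astype(np.uint8)
    u,v=(186,222) if c=="top" else (215,281)
    k=np.zeros_like(m);k[v-12:v+13,u-12:u+13]=1
    p=np.argwhere(m&k)[:,::-1]
    w=np.array([ray(c,q,.038)[:2] for q in p]);print(c,len(p),"bar",w.mean(0));_,S,V=np.linalg.svd(w-w.mean(0));print(V[0],np.degrees(np.arctan2(V[0][1],V[0][0])),S)
```

```text
top [407.  219.4] 0.93 [ 0.5194 -0.4189]
top [407.7 220.3] 0.66 [ 0.5163 -0.4211]
top 13 bar [0.52158027 0.32094304]
[-0.85551577  0.51777675] 148.81676172598173 [0.03592199 0.00422558]
scene [356.1 143.7] 0.8 [ 0.5214 -0.4164]
scene [359.1 146.9] 0.55 [ 0.5034 -0.4081]
scene 23 bar [0.51783042 0.32375847]
[-0.85963983  0.51090054] 149.27616708399103 [0.0566269  0.00696884]
```

View pics/crop1.png

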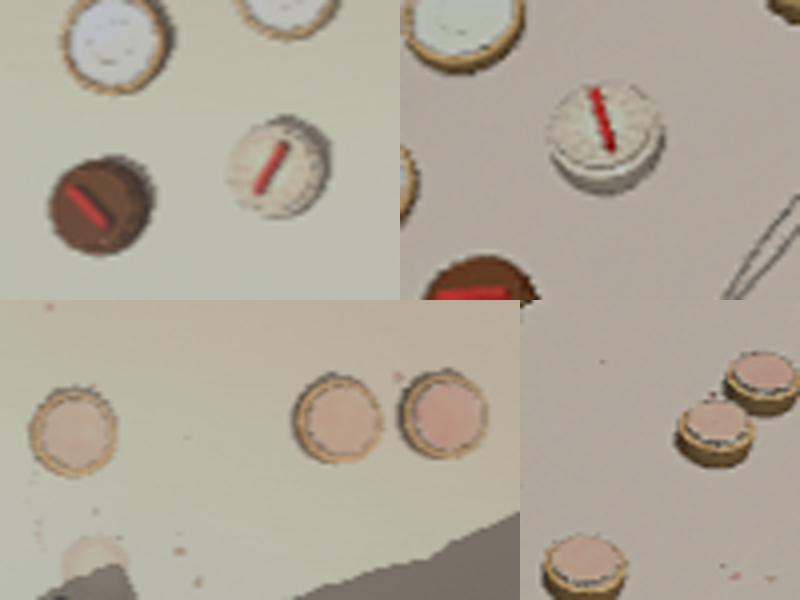

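The crop confirms it. The white timer with the red bar is the target, with the bar's direction at about 149° and its centre near (0.520, 0.322). The brown look-alike is excluded. In the lower half, tin a stands alone on the left, with the gap and then tins b and c. I'll grip the body across the bar. The tool's closing direction has to go from -66° to 59°, so a turn of +2.185 rad.

```bash
python3 - <<'E'
from h import *
for c,ps in(("top",((343.1,222.6),(410.3,219.6),(436.1,218.4))),("scene",((325.8,173.9),(358.9,137.9)))):
    print(c,[np.round(ray(c,p,.031)[:2],4) for p in ps])
# timer dial centre check from the crop (top at .027)
print(ray("top",(130+279/5-.4,190+167/5-.4),.022)[:2])
E
python3 -m inch '[120,296,0,0,0,0.88,100,120,296,0,0,0,0.88,100,120,296,0,0,0,0.88,100,120,296,0,0,0,0.88,100,120,296,0,0,0,0.88,100,120,296,0,0,0,0.88,100,120,296,0,0,0,0.88,100,120,296,0,0,0,0.88,100]'
```

```text
top [array([ 0.5126, -0.204 ]), array([ 0.5178, -0.4251]), array([ 0.5199, -0.5099])]
scene [array([ 0.5124, -0.2058]), array([ 0.5224, -0.4338])]
[0.52277355 0.31913003]
clock: 1.47
eef_pos: [0.3219, -0.1588, 0.2536]
tool_rot: [0.796, 0.605, 0.001, 0.0]
ft_force: [0.0, -0.7, 0.6]
grip_width: 0.0854
grasp_force: 0.0
```

```bash
python3 -m inch '[115,290,0,0,0,0.8,100,115,290,0,0,0,0.8,100,115,290,0,0,0,0.8,100,115,290,0,0,0,0.8,100,115,290,0,0,0,0.8,100,115,290,0,0,0,0.8,100,115,290,0,0,0,0.8,100,115,290,0,0,0,0.8,100]'
python3 -m inch '[84,190,-50,0,0,0.5,100,84,190,-50,0,0,0.5,100,84,190,-50,0,0,0.5,100,84,190,-50,0,0,0.5,100,84,190,-100,0,0,0.5,100,84,190,-140,0,0,0.5,100,84,190,-140,0,0,0.5,100,84,190,-140,0,0,0.5,100]'
python3 - <<'E'
from h import *
s=bot.camera("scene");t=bot.camera("top")
R=lambda im,x,y:cv2.resize(im[y:y+75,x:x+100],(400,300),interpolation=cv2.INTER_CUBIC)
cv2.imwrite("pics/above.png",np.hstack([R(t,140,185),R(s,165,235)]))
o=bot.get_obs();q=o["tool_rot"];print(o["eef_pos"],"y-dir",np.degrees(2*np.arctan2(q[1],q[0]))-90,o["joint_pos"])
E
```

```text
clock: 2.13
eef_pos: [0.4378, 0.1326, 0.2534]
tool_rot: [0.497, 0.868, 0.001, 0.0]
ft_force: [1.0, -0.0, 0.1]
grip_width: 0.0856
grasp_force: 0.0
clock: 2.8
eef_pos: [0.5167, 0.3178, 0.1057]
tool_rot: [0.269, 0.963, -0.005, -0.004]
ft_force: [-1.1, -0.8, -0.8]
grip_width: 0.0854
grasp_force: 0.0
[0.51960012 0.31790898 0.11235725] y-dir 58.69312732438027 [ 5.49186880e-01  5.46546496e-01  8.57258767e-02  1.11357451e+00
 -2.40993844e-04  1.09559532e+00]
```

View pics/above.png

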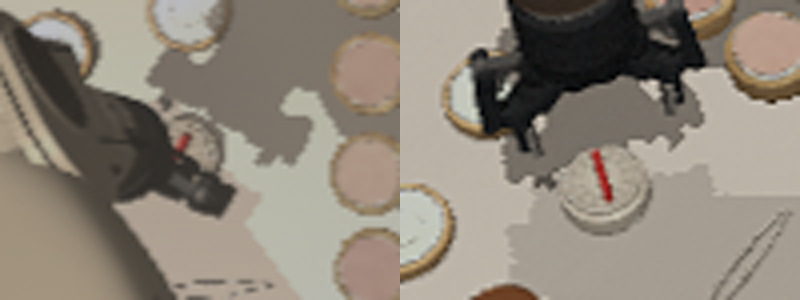

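The gripper is open above the timer (scene crop at 605,185), its jaws spread across the bar. Nothing else is near. I'll descend and close.

```bash
python3 -m inch '[1,3,-30,0,0,0,100,1,3,-60,0,0,0,100,1,3,-80,0,0,0,100,1,3,-84,0,0,0,100,1,3,-84,0,0,0,100,1,3,-84,0,0,0,100]'
python3 - <<'E'
from h import *
s=bot.camera("scene")
cv2.imwrite("pics/down.png",cv2.resize(s[230:320,155:275],(800,600),interpolation=cv2.INTER_CUBIC))
o=bot.get_obs();print(o["eef_pos"],o["ft_force"])
E
```

```text
clock: 3.4
eef_pos: [0.5233, 0.3219, 0.0323]
tool_rot: [0.27, 0.963, 0.002, 0.002]
ft_force: [0.2, -0.1, 1.2]
grip_width: 0.0856
grasp_force: 0.0
[0.5235709  0.32219628 0.03259354] [1.02602988 0.16508563 1.10720401]
```

View pics/down.png

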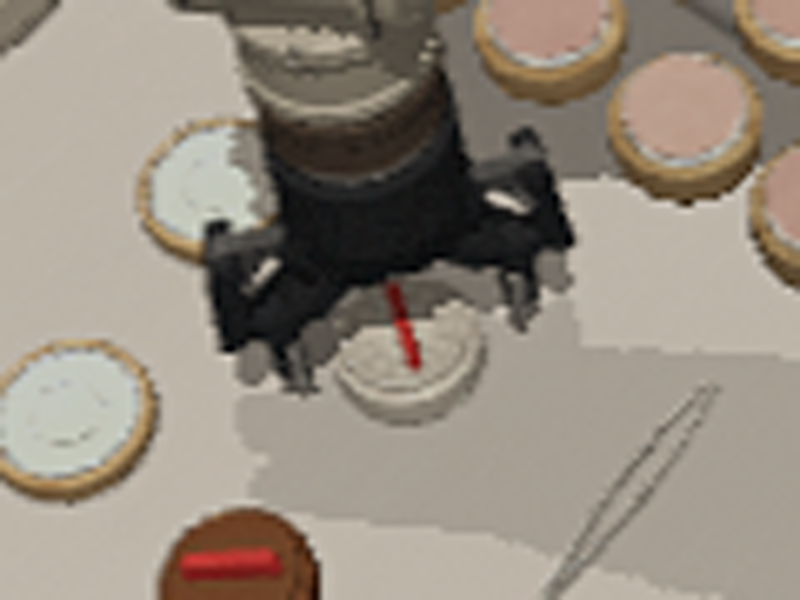

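The jaws straddle the body at (412,365), with room on both sides. The tips are still clear of the table, so I'll go 6 mm lower and close.

```bash
python3 -m inch '[0,0,-6,0,0,0,100,0,0,-6,0,0,0,100,0,0,-6,0,0,0,40,0,0,-6,0,0,0,40,0,0,-6,0,0,0,40,0,0,-6,0,0,0,40,0,0,-6,0,0,0,40,0,0,-6,0,0,0,40]'
```

```text
clock: 4.12
eef_pos: [0.5223, 0.322, 0.0246]
tool_rot: [0.27, 0.963, 0.001, 0.001]
ft_force: [-0.7, -0.1, 5.5]
grip_width: 0.0619
grasp_force: 66.0
```

```bash
python3 -m inch '[0,0,30,0,0,0,40,0,0,60,0,0,0,40,0,0,90,0,0,0,40,0,0,120,0,0,0,40,0,-30,130,0,0,-0.05,40,0,-65,130,0,0,-0.1,40,0,-100,130,0,0,-0.15,40,0,-100,130,0,0,-0.15,40]'
python3 -m inch '[0,-30,0,0,0,-0.05,40,0,-65,0,0,0,-0.1,40,0,-100,0,0,0,-0.15,40,0,-135,0,0,0,-0.2,40,0,-170,0,0,0,-0.25,40,0,-205,0,0,0,-0.3,40,0,-240,0,0,0,-0.35,40,0,-270,0,0,0,-0.4,40]'
python3 -m inch '[-1,-35,0,0,0,-0.05,40,-2,-70,0,0,0,-0.1,40,-3,-105,0,0,0,-0.15,40,-4,-140,0,0,0,-0.22,40,-5,-175,0,0,0,-0.3,40,-6,-210,0,0,0,-0.38,40,-6,-240,0,0,0,-0.45,40,-6,-260,0,0,0,-0.47,40]'
python3 - <<'E'
from h import *
o=bot.get_obs();q=o["tool_rot"];print(o["eef_pos"],"ydir",np.degrees(2*np.arctan2(q[1],q[0]))-90,o["grip_width"])
E
```

```text
clock: 4.78
eef_pos: [0.5205, 0.2157, 0.1531]
tool_rot: [0.345, 0.939, -0.002, -0.0]
ft_force: [-0.8, -0.0, -1.8]
grip_width: 0.0616
grasp_force: 66.1
clock: 5.45
eef_pos: [0.5208, -0.0506, 0.1528]
tool_rot: [0.523, 0.853, -0.0, -0.0]
ft_force: [0.6, 0.9, -2.5]
grip_width: 0.0616
grasp_force: 66.1
clock: 6.12
eef_pos: [0.5147, -0.3115, 0.1525]
tool_rot: [0.707, 0.707, -0.0, -0.0]
ft_force: [-0.5, 0.5, -1.5]
grip_width: 0.0617
grasp_force: 66.1
[ 0.51471468 -0.31149061  0.15249314] ydir -0.062230190998860735 0.061725544056364476
```

```bash
python3 -m inch '[0,-3,-30,0,0,0,40,0,-3,-60,0,0,0,40,0,-3,-85,0,0,0,40,0,-3,-85,0,0,0,40,0,-3,-85,0,0,0,40]'
python3 - <<'E'
from h import *
s=bot.camera("scene");t=bot.camera("top")
R=lambda im,x,y:cv2.resize(im[y:y+75,x:x+100],(400,300),interpolation=cv2.INTER_CUBIC)
cv2.imwrite("pics/gap.png",np.hstack([R(t,330,180),R(s,290,115)]))
o=bot.get_obs();print(o["eef_pos"],proj("top",[.516,-.316,0]),proj("scene",[.516,-.316,0]))
for c in("top","scene"):
  for n in("tin_a_center","timer_center"):
    for d in bot.spot_point(c,n):print(c,n,d["confidence"],d["uv"],ray(c,d["uv"],.0155 if n[1]=="i" and n[2]=="n" else o["eef_pos"][2]-.0246+.019))
E
```

```text
clock: 6.53
eef_pos: [0.5138, -0.3105, 0.0663]
tool_rot: [0.706, 0.709, -0.001, -0.003]
ft_force: [0.5, -0.3, -0.5]
grip_width: 0.062
grasp_force: 66.2
[ 0.51649683 -0.31191645  0.06966636] [375.05551433 221.30567351] [341.89916234 162.29868967]
top timer_center 0.56 [144.6, 228.2] [0.50664609 0.44117352 0.06406636]
top timer_center 0.53 [380.2, 218.5] [ 0.52178966 -0.31877599  0.06406636]
scene tin_a_center 0.51 [327.3, 178.8] [ 0.50290965 -0.20288207  0.0155    ]
scene timer_center 0.88 [189.9, 317.7] [0.4754924  0.45357949 0.06406636]
scene timer_center 0.64 [340.1, 152.5] [ 0.51579165 -0.29307341  0.06406636]
```

View pics/gap.png

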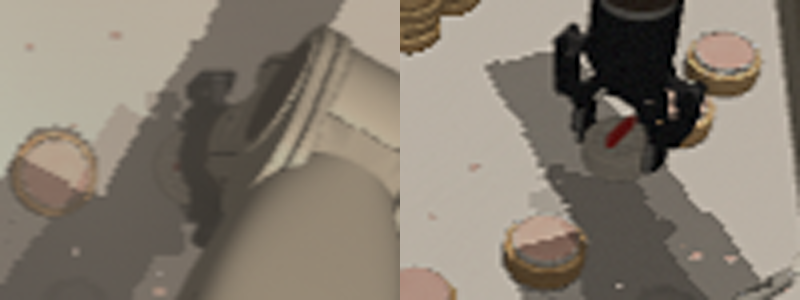

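The timer hangs upright above the gap (scene crop at 620,145), with tin a at (545,245) and tin b partly hidden behind the gripper; both look unmoved. I'll lower the timer, nudging y by -3.

```bash
python3 -m inch '[0,-3,-15,0,0,0,40,0,-3,-30,0,0,0,40,0,-3,-38,0,0,0,40,0,-3,-42,0,0,0,40,0,-3,-44,0,0,0,40,0,-3,-44,0,0,0,40,0,-3,-44,0,0,0,40,0,-3,-44,0,0,0,40]'
```

```text
clock: 7.5
eef_pos: [0.5161, -0.3149, 0.0251]
tool_rot: [0.706, 0.709, 0.0, 0.001]
ft_force: [-0.2, 0.7, -1.9]
grip_width: 0.0617
grasp_force: 66.2
```

```bash
python3 -m inch '[0,0,-1,0,0,0,40,0,0,-1,0,0,0,40,0,0,-1,0,0,0,40]'
python3 -m inch '[0,0,0,0,0,0,100,0,0,0,0,0,0,100,0,0,0,0,0,0,100,0,0,0,0,0,0,100,0,0,0,0,0,0,100,0,0,15,0,0,0,100,0,0,35,0,0,0,100,0,0,60,0,0,0,100]'
```

```text
clock: 7.75
eef_pos: [0.5157, -0.3147, 0.0237]
tool_rot: [0.706, 0.709, 0.0, 0.0]
ft_force: [-0.2, -1.1, -1.0]
grip_width: 0.062
grasp_force: 66.2
clock: 8.42
eef_pos: [0.5142, -0.3138, 0.0822]
tool_rot: [0.706, 0.708, -0.001, -0.002]
ft_force: [0.4, 0.3, 0.6]
grip_width: 0.0862
grasp_force: 0.0
```

Retreat up and back so both cameras can see the spot.

```bash
python3 -m inch '[0,0,40,0,0,0,100,0,0,80,0,0,0,100,0,0,120,0,0,0,100,0,0,150,0,0,0,100,-30,30,150,0,0,0,100,-60,60,150,0,0,0,100,-80,90,150,0,0,0,100,-100,120,150,0,0,0,100]'
python3 -m inch '[-15,35,0,0,0,0,100,-30,70,0,0,0,0,100,-40,105,0,0,0,0,100,-40,140,0,0,0,0,100,-40,175,0,0,0,0,100,-40,210,0,0,0,0,100,-40,245,0,0,0,0,100,-40,245,0,0,0,0,100]'
python3 - <<'E'
from h import *
s=bot.camera("scene");t=bot.camera("top")
R=lambda im,x,y:cv2.resize(im[y:y+75,x:x+100],(400,300),interpolation=cv2.INTER_CUBIC)
cv2.imwrite("pics/after.png",np.hstack([R(t,330,180),R(s,290,115)]))
for c,im,(u,v) in(("top",t,(376,220)),("scene",s,(342,158))):
    h=cv2.cvtColor(im,cv2.COLOR_BGR2HSV);m=(((h[...,0]<8)|(h[...,0]>172))&(h[...,1]>130)&(h[...,2]>80)).astype(np.uint8)
    k=np.zeros_like(m);k[v-12:v+13,u-12:u+13]=1
    w=np.array([ray(c,q,.038)[:2] for q in np.argwhere(m&k)[:,::-1]]);print(c,len(w),w.mean(0) if len(w) else "")
    for n in("tin_a_center","timer_center"):
        for d in bot.spot_point(c,n):print(c,n,d["confidence"],d["uv"],ray(c,d["uv"],.0155 if "tin_" in n else .019)[:2])
E
```

```text
clock: 9.08
eef_pos: [0.414, -0.1935, 0.2334]
tool_rot: [0.706, 0.708, 0.0, 0.0]
ft_force: [-0.1, 1.4, -0.3]
grip_width: 0.0854
grasp_force: 0.0
clock: 9.75
eef_pos: [0.3753, 0.0553, 0.2337]
tool_rot: [0.703, 0.711, 0.001, -0.001]
ft_force: [0.8, -0.7, 0.4]
grip_width: 0.0854
grasp_force: 0.0
top 3 [ 0.51487874 -0.32711726]
top tin_a_center 0.72 [341.2, 225.0] [ 0.50538593 -0.19960307]
top timer_center 0.7 [377.7, 221.4] [ 0.51464525 -0.32057642]
top timer_center 0.67 [147.8, 231.5] [0.497223   0.44562829]
scene 17 [ 0.51144693 -0.31350363]
scene timer_center 0.89 [190.8, 316.4] [0.49833688 0.43927955]
scene timer_center 0.69 [357.1, 143.4] [ 0.51758806 -0.41637401]
scene timer_center 0.51 [341.3, 156.9] [ 0.52349037 -0.32016952]
```

View pics/after.png

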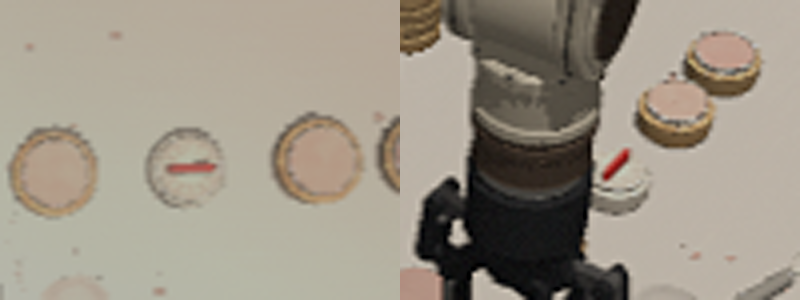

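The timer stands upright at (186,168) in the top crop, between tin a at (54,172) and tin b at (318,160). Their midpoint is (186,166), so it is within about 2 mm, and neither tin has moved.

```bash
python3 -c "
from workcell import bot
print(bot.job_done())"
```

```text
the job is handed in; nothing more can be done
None
```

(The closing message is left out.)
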